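# Lay four sherds on their traced outlines

### The job

Lay each of the four loose sherds flat on the white pad that bears its own outline, centred on that outline and turned to lie along it (turned half round also counts). Set them down gently without dropping them, do not let the sherds knock against each other, and leave the wax block and the loupe where they are.

Things in the scene. Friction and masses are not known exactly. Their poses are not given: they have to be found in the camera images.
- sherd_large: Large long-oval sherd, about 48 x 84 x 13 mm: the biggest of the four; loose grey-brown clay, under 0.12 kg, flat on the table. Origin: centre of its underside; z up; own y axis along its longer side; own x axis across: edges about 24 mm either side of the origin; grasp there. Crowded: open only some 14 mm wider than it.
- sherd_narrow: Long narrow sherd, about 32 x 72 x 14 mm: a strip with nearly parallel long edges; loose grey-brown clay, under 0.12 kg, flat on the table. Origin: centre of its underside; z up; own y axis along its longer side; own x axis across: edges about 16 mm either side of the origin; grasp there. Crowded: open only some 14 mm wider than it.
- sherd_small: Small narrow sherd, about 29 x 52 x 11 mm: the least of the four; loose grey-brown clay, under 0.12 kg, flat on the table. Origin: centre of its underside; z up; own y axis along its longer side; own x axis across: edges about 14 mm either side of the origin; grasp there. Crowded: open only some 14 mm wider than it.
- sherd_squat: Squat four-cornered sherd, about 53 x 42 x 13 mm: nearly as wide as it is long, broader than the small one; loose grey-brown clay, under 0.12 kg, flat on the table. Origin: centre of its underside; z up; own x axis along its longer side; own y axis across: edges about 21 mm either side of the origin; grasp there. Crowded: open only some 14 mm wider than it.
- pad_large: White flat pad 60 x 96 mm, 3 mm thick, fixed, with the dark grey filled outline of the large sherd (48 x 84 mm plus 1.5 mm all round), flat, no rim. Origin: below the outline's centre, at table height; z up; longer side along its y axis. The sherd lies right with its origin over the pad's and like axes parallel (or half a turn round).
- pad_narrow: White flat pad 44 x 84 mm, 3 mm thick, fixed, with the dark grey filled outline of the narrow sherd (32 x 72 mm plus 1.5 mm all round), flat, no rim. Origin: below the outline's centre, at table height; z up; longer side along its y axis. The sherd lies right with its origin over the pad's and like axes parallel (or half a turn round).
- pad_small: White flat pad 41 x 64 mm, 3 mm thick, fixed, with the dark grey filled outline of the small sherd (29 x 52 mm plus 1.5 mm all round), flat, no rim. Origin: below the outline's centre, at table height; z up; longer side along its y axis. The sherd lies right with its origin over the pad's and like axes parallel (or half a turn round).
- pad_squat: White flat pad 65 x 54 mm, 3 mm thick, fixed, with the dark grey filled outline of the squat sherd (53 x 42 mm plus 1.5 mm all round), flat, no rim. Origin: below the outline's centre, at table height; z up; longer side along its x axis. The sherd lies right with its origin over the pad's and like axes parallel (or half a turn round).
- the_wax_block: Bystander: dark red wax block, 38 x 62 x 22 mm, loose, beside the work near the vice; origin: centre of its underside. To be left where it is.
- the_loupe: Bystander: black loupe, a cylinder 35 mm across, 34 mm tall, loose, just behind the far left corner of the box; origin: centre of its underside. To be left. All the work is left of the box. Fixed obstacles: the box (75 mm, its paper to 140 mm) and the dark bowl behind it (270 mm) to the right: come over them high; white bucket (125 mm) behind the work, vice (120 mm) left.
Mind the look-alikes: they are no part of the job. Leave any blue or orange look-alike of the sherd_squat alone.

How it is judged:
At the end, for the whole second after the job is handed in: Each sherd lies flat and at rest on the pad with its own outline, its origin within 12 mm of the pad's, its axes within 0.28 rad of the pad's (either way round); all four are released (horizontal distance between sherd_large and pad_large below 0.012 m and angle between the x axis of sherd_large and the x axis of pad_large, either way round below 0.28 rad and z of sherd_large in the frame of pad_large between -0.002 and 0.008 m and angle between each of sherd_large, sherd_narrow, sherd_small, sherd_squat's own z axis and vertical below 0.12 rad and linear speed of each of sherd_large, sherd_narrow, sherd_small, sherd_squat below 0.02 m/s and angular speed of each of sherd_large, sherd_narrow, sherd_small, sherd_squat below 0.2 rad/s and horizontal distance between sherd_narrow and pad_narrow below 0.012 m and angle between the x axis of sherd_narrow and the x axis of pad_narrow, either way round below 0.28 rad and z of sherd_narrow in the frame of pad_narrow between -0.002 and 0.008 m and horizontal distance between sherd_small and pad_small below 0.012 m and angle between the x axis of sherd_small and the x axis of pad_small, either way round below 0.28 rad and z of sherd_small in the frame of pad_small between -0.002 and 0.008 m and horizontal distance between sherd_squat and pad_squat below 0.012 m and angle between the x axis of sherd_squat and the x axis of pad_squat, either way round below 0.28 rad and z of sherd_squat in the frame of pad_squat between -0.002 and 0.008 m); the robot touches nothing.
It fails at once if a sherd is dropped or knocked away: it goes faster than 0.6 m/s while no finger holds it ((linear speed of sherd_large above 0.6 m/s and contact force between the fingers and sherd_large below 0.05 N) or (linear speed of sherd_narrow above 0.6 m/s and contact force between the fingers and sherd_narrow below 0.05 N) or (linear speed of sherd_small above 0.6 m/s and contact force between the fingers and sherd_small below 0.05 N) or (linear speed of sherd_squat above 0.6 m/s and contact force between the fingers and sherd_squat below 0.05 N)).
It fails at once if two sherds knock together with more than 1 N (contact force between any of sherd_narrow, sherd_small, sherd_squat and sherd_large above 1 N or contact force between any of sherd_small, sherd_squat and sherd_narrow above 1 N or contact force between sherd_squat and sherd_small above 1 N).
It fails at once if the wax block or the loupe is moved by more than 20 mm (distance of any of the_wax_block, the_loupe from where it was at the start of the episode above 0.02 m).
It also fails if it takes over 102 s, if anything falls off the work surface, if the arm or the gripper's body presses on something with over 40 N, if the wrist force passes 120 N, or if a joint passes its speed limit or range.

### The arm

A 6-joint arm with a two-finger parallel gripper is mounted at the origin on a cart in front of the work surface, level with it; the furniture and walls round the work are solid. World frame = base frame: x ahead of the robot, y to its left, z up, the work surface at z = 0. Lengths are in m, angles in rad, forces in N, time in s.
With the tool pointing down it reaches from about 0.35 to 0.85 m from the base axis. Payload 8.1 kg.
Tool frame: the origin (TCP) lies at the very end of the fingers, on their centre line; the grasp point (between the pads) lies 19 mm behind it; z points along the fingers, y is the line along which they close (so a half turn about z gives the same grasp; the last joint's range is limited). The gripper opens to 93 mm and grips with 3 to 60 N. Pads are 15 mm wide; open, the fingers measure 128 mm over their backs; the gripper's body (75 mm by 188 mm) begins 65 mm behind the grasp point.
Start: joints at [1.091, 0.13, 1.488, -0, 1.523, -0.085], TCP at [0.231, 0.554, 0.219] pointing down, gripper open.
Joint ranges: [-2.96, 2.96], [-0.89, 2.26], [0.02, 2.5], [-1.34, 4.48], [0, 2.73], [-2.66, 2.66]. Speed limits (rad/s): [2.39, 2.39, 2.79, 3.14, 3.14, 3.14].

### API

Orientations are given as a rotation vector (axis times angle).
In Python, from plant import robot gives the robot as it stands.
- The arm moves only by the tool play_rows, never from a script. Its argument "deltas" is one flat list of numbers, 5 for each row, row after row: the shift along the tool's x, y, z in mm, then the turn about the tool's z in degrees, then the finger opening in mm, from 0 to 93. A call has 1 to 10 rows; each row shifts and turns the commanded pose from where the row before left it, along the tool's axes as they then stand; what a row does not reach is not made up. A row lasts 1/12 s, in which the tool goes at most 41.7 mm and 7.16 degrees, less where a joint would pass 70% of its speed; a pose out of reach is approached as far as the arm can. A call with a gripper value outside its range is refused whole. The fingers move at their own pace and stop on an object; "newtons" is the grip in N (left out, the last holds). Time passes only in rows, so rows that do not move let the fingers close. It gives the time, the measured TCP pose, the force, the opening and the grip force at its end, in the units of the state.
- robot.read_state(): the state, without advancing time (a new reading comes with each control period).
- robot.read_camera(name): name is "side" or "top"; returns a dict with "pixels" (400x640x3 uint8, blue, green, red), "mtx" (3x3 intrinsics, pixels), "eye" and "rotation" of the camera in the world. Camera axes: x right, y up, looking along -z (the intrinsics and any distortion apply to the point x, -y, -z); pixel columns grow to the right and rows downward; lengths in m; the calibration is good to about 2 mm. A picture is of the moment at which its call begins. There is no depth.
- robot.close_job(): hands the job in; it is judged then, once.
The state is a dict: "t": time; "q": joint angles; "dq": joint speeds; "joint_torque": joint torques, N m; "tool_pos": TCP position; "orientation": TCP orientation; "force": force on the tool from outside, world axes, zero at the start; "wrist_torque": the same for the moment, N m; "opening": finger opening in m; "gripper_force": force on a finger pad.
Only numpy, scipy, OpenCV 4.12 (cv2) and the standard library are available. Lean on these libraries where they do the work, as an engineer would, in place of code of your own. Each camera call takes 0.05 s, during which the arm holds its last target. There are 200 camera calls.

## Working session

There is one attempt and no reset: what is moved stays moved. The work goes in short steps, Python scripts to look and compute and a tool call to move; the robot and the scene stay as the last step left them, time stands still between calls to the robot, and variables do not carry over. Pictures are saved under pics/ and viewed, at most 14 in all, crops included, and the job is handed in when it is done.

Besides the shell and the picture viewer there is one more tool, called after ">>>" by a JSON object that holds its "api" and its "payload", one argument or row to a line. play_rows: Moves the arm, as the interface text tells. Its arguments: {"type":"object","properties":{"deltas":{"type":"array"},"newtons":{"type":"number"}},"required":["deltas"]}

```bash
ls; mkdir -p pics
python3 - <<'E'
from plant import robot
import cv2,numpy as np
for n in("top","side"):
    c=robot.read_camera(n); cv2.imwrite(f"pics/{n}0.png",c["pixels"]); print(n,c["mtx"],c["eye"],c["rotation"],[k for k in c])
print(robot.read_state())
E
```

```text
pics
top [[387.78823432   0.         324.12347143]
 [  0.         387.78823432 201.09579087]
 [  0.           0.           1.        ]] [0.40364321 0.36032533 0.92676998] [ 0.0920438  -0.11332345 -1.54869852] ['pixels', 'mtx', 'eye', 'rotation']
side [[367.28505106   0.         322.94278698]
 [  0.         367.28505106 199.26329041]
 [  0.           0.           1.        ]] [0.46149182 1.01798619 0.53738105] [ 0.05284483 -1.38233761 -2.73152086] ['pixels', 'mtx', 'eye', 'rotation']
{'t': 0.1, 'q': array([ 1.09057697e+00,  1.31098209e-01,  1.48913199e+00,  4.03562519e-06,
        1.52299867e+00, -8.54152578e-02]), 'dq': array([-7.16878827e-05, -2.97144690e-03,  2.30513259e-04, -3.61327413e-04,
        1.58792551e-03, -5.49389617e-04]), 'joint_torque': array([ 1.69766041e-03, -5.61340284e+01, -4.93094623e+01,  7.70320930e-02,
        2.90682324e-02, -8.80335932e-06]), 'tool_pos': array([0.23053231, 0.55340625, 0.21770592]), 'orientation': array([-6.16046811e-01, -3.08012850e+00,  2.46593542e-03]), 'force': array([ 0.35942115, -0.19040798,  0.07800806]), 'wrist_torque': array([-0.01813775, -0.00411881, -0.00823321]), 'gripper_force': 0.0, 'opening': 0.09278828640501452}
```

View pics/top0.png

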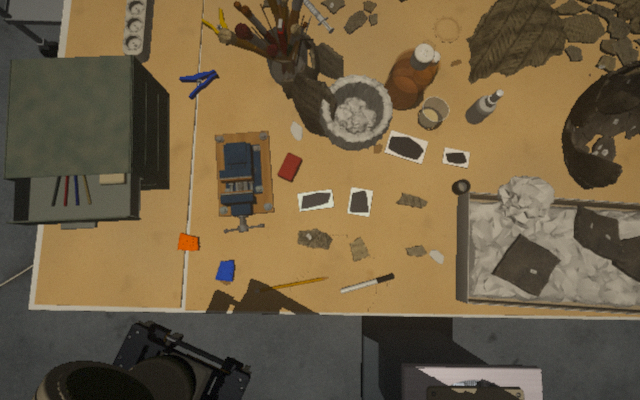

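View pics/side0.png

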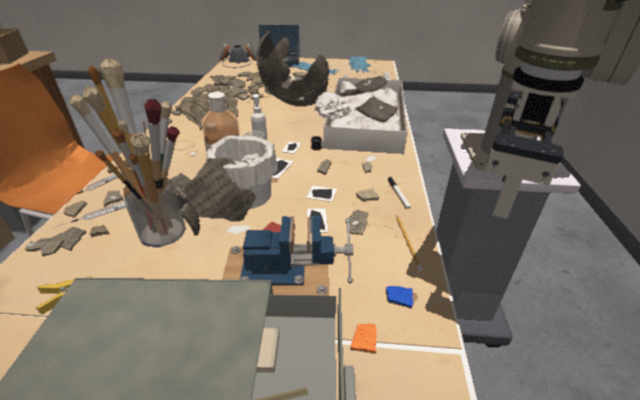

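The likely sherds are at top pixels (315,239) large, (358,248) squat, (411,200) narrow and (416,251) small. The look-alikes are orange (188,242) and blue (227,270), plus loose debris further back. The pads are at (405,148) large, (315,200) narrow, (456,157) small and (360,201) squat. I'll check these choices in one close crop and measure them.

```bash
cat > h.py <<'E'
from plant import robot
import cv2,numpy as np
from scipy.spatial.transform import Rotation as R
def cast(c,uv,z):
    uv=np.atleast_2d(np.asarray(uv,float)); K=c["mtx"]
    d=np.c_[(uv[:,0]-K[0,2])/K[0,0],-(uv[:,1]-K[1,2])/K[1,1],-np.ones(len(uv))]
    d=R.from_rotvec(c["rotation"]).apply(d); e=np.asarray(c["eye"])
    return (e+d*((z-e[2])/d[:,2])[:,None])[:,:2]
def project(c,P):
    p=R.from_rotvec(c["rotation"]).inv().apply(np.asarray(P)-c["eye"]);K=c["mtx"]
    return np.c_[K[0,0]*p[:,0]/-p[:,2]+K[0,2],K[1,1]*p[:,1]/p[:,2]+K[1,2]]
def rect(P):  # world points (m) -> centre, long-axis angle deg, long, short (mm)
    (c,(w,h),a)=cv2.minAreaRect((P*1000).astype(np.float32))
    if w<h: w,h,a=h,w,a+90
    return np.array(c),(a+90)%180-90,w,h
E
cat > m.py <<'E'
from h import *
c=robot.read_camera("top");im=c["pixels"]
x0,y0,x1,y1=285,125,480,275
S=4;big=cv2.resize(im,None,fx=S,fy=S,interpolation=cv2.INTER_CUBIC)
hsv=cv2.cvtColor(big,cv2.COLOR_BGR2HSV);H,s,v=cv2.split(hsv)
m=((s<105)&(v<150)).astype(np.uint8)*255
lab,out=m,big[y0*S:y1*S,x0*S:x1*S].copy()
roi=np.zeros_like(m);roi[y0*S:y1*S,x0*S:x1*S]=255
cs,_=cv2.findContours(cv2.morphologyEx(m&roi,cv2.MORPH_OPEN,np.ones((5,5))),cv2.RETR_EXTERNAL,cv2.CHAIN_APPROX_NONE)
cv2.drawContours(out,cs,-1,(0,0,255),1,offset=(-x0*S,-y0*S))
cv2.imwrite("pics/crop0.png",out)
for k in cs:
    if cv2.contourArea(k)<1500: continue
    uv=(k[:,0]+.5)/S-.5
    px=uv.mean(0)
    g=im[int(px[1]),int(px[0])]
    z=.003 if g.max()<75 else .010
    cc,a,l,w=rect(cast(c,uv,z)); M=cv2.moments(k); print(px.round(),g,"z",z,"rect",cc.round(1),"cent",(cast(c,[[M['m10']/M['m00']/S-.4,M['m01']/M['m00']/S-.4]],z)*1000).round(1),"ang",round(a,1),round(l,1),round(w,1))
print((cast(c,[[436,257]],0)))
E
python3 m.py
```

```text
[416. 251.] [ 69  98 114] z 0.01 rect [411.3 130.9] cent [[411.4 130.6]] ang -83.8 41.2 21.1
[310. 238.] [136 160 172] z 0.01 rect [436.4 383.9] cent [[438.6 379.2]] ang -86.8 47.1 41.6
[414. 201.] [51 75 86] z 0.01 rect [528.3 133.3] cent [[530.3 132.9]] ang 71.6 50.6 23.1
[315. 200.] [63 73 82] z 0.01 rect [528.8 370.2] cent [[528.  371.4]] ang -75.0 75.2 31.5
[359. 202.] [57 69 75] z 0.01 rect [526.4 266.8] cent [[523.9 266. ]] ang 1.2 51.8 44.3
[468. 227.] [64 80 86] z 0.01 rect [470.3   6.7] cent [[456.8  10. ]] ang -1.9 226.2 56.3
[456. 157.] [39 51 59] z 0.003 rect [639.4  28.2] cent [[639.9  27.8]] ang -88.7 50.6 28.2
[405. 147.] [47 55 61] z 0.003 rect [664.8 151.4] cent [[663.9 152.3]] ang 64.2 86.7 50.6
[353. 134.] [ 85 101 108] z 0.01 rect [683.4 279.4] cent [[686.9 279.4]] ang -88.6 171.9 63.5
[[0.3975127  0.08057648]]
```

View pics/crop0.png

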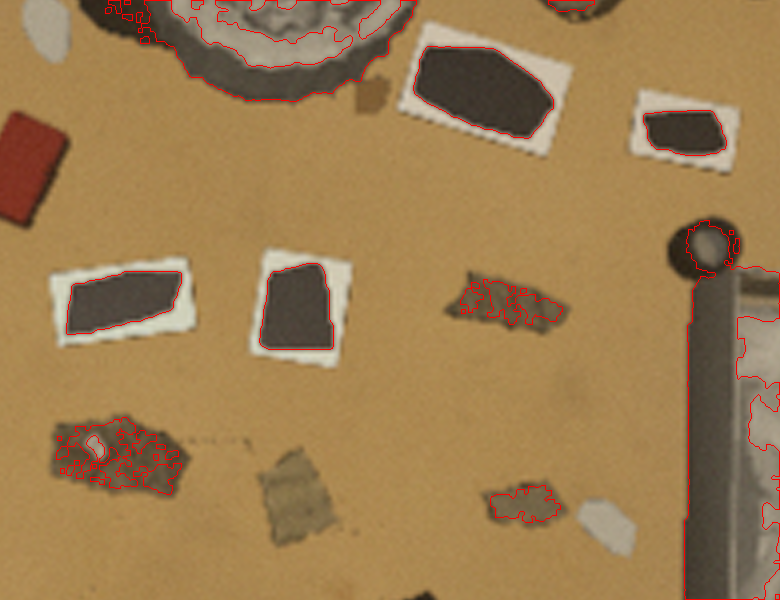

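The crop confirms the choices: large at (315,239), squat (359,249), narrow (412,201) and small (416,251). Each pad's outline has the matching size and shape. The white chip at (437,257) beside the small sherd is scenery. Next I'll get cleaner masks, and axes from moments compared against the pad outlines.

```bash
cat > m.py <<'E'
from h import *
import sys
S=4
def axis(P):  # filled polygon moments in world mm
    k=(P*1000*8).astype(np.int32)[:,None]; M=cv2.moments(k)
    c=np.array([M['m10'],M['m01']])/M['m00']/8
    return c,np.degrees(.5*np.arctan2(2*M['mu11'],M['mu20']-M['mu02']))
def contour(c,px,r,kind):
    im=cv2.resize(c["pixels"],None,fx=S,fy=S,interpolation=cv2.INTER_CUBIC)
    x,y=int((px[0]-r)*S),int((px[1]-r)*S); w=int(2*r*S)
    cr=im[y:y+w,x:x+w]; hsv=cv2.cvtColor(cr,cv2.COLOR_BGR2HSV); b=cv2.cvtColor(cr,cv2.COLOR_BGR2LAB)[...,2]
    if kind=="dark": m=(hsv[...,2]<125)&(hsv[...,1]<110)
    elif kind=="pad": m=b<143
    else: m=b<cv2.threshold(b,0,255,cv2.THRESH_OTSU)[0]+1
    m=cv2.morphologyEx(m.astype(np.uint8)*255,cv2.MORPH_OPEN,np.ones((7,7)))
    m=cv2.morphologyEx(m,cv2.MORPH_CLOSE,np.ones((9,9)))
    cs,_=cv2.findContours(m,cv2.RETR_EXTERNAL,cv2.CHAIN_APPROX_NONE)
    k=min([k for k in cs if cv2.contourArea(k)>1000],key=lambda k:-cv2.pointPolygonTest(k,(w/2,w/2),True))
    cv2.drawContours(cr,[k],-1,(0,0,255),1)
    return (k[:,0]+[x,y]+.5)/S-.5,cr
names=dict(large=((315,239),(405,148),26),narrow=((412,201),(315,200),22),small=((415,251),(456,157),14),squat=((359,249),(360,201),18))
if __name__=="__main__":
    c=robot.read_camera("top");rows=[]
    for n,(s,p,r) in names.items():
        ks,i1=contour(c,s,r,"sherd");kp,i2=contour(c,p,r,"dark");kw,i3=contour(c,p,r+4,"pad")
        for t,k,z in(("sherd",ks,.008),("outl",kp,.003),("pad",kw,.003)):
            P=cast(c,k,z);R_=rect(P);A=axis(P)
            print(n,t,"rect",R_[0].round(1),round(R_[1],1),round(R_[2],1),round(R_[3],1),"mom",A[0].round(1),round(A[1],1))
        rows.append(np.hstack([cv2.resize(i,(200,150)) if 0 else cv2.resize(i,(200,200)) for i in(i1,i2,i3)]))
    cv2.imwrite("pics/masks.png",cv2.resize(np.vstack([np.hstack(rows[:2]),np.hstack(rows[2:])]),(800,266)))
E
python3 m.py
```

```text
large sherd rect [436.7 369.8] 85.3 80.9 44.9 mom [435.1 370.7] 81.8
large outl rect [665.2 151.1] 67.7 85.8 49.1 mom [663.9 152.2] 70.1
large pad rect [664.6 150.8] 73.0 95.7 59.1 mom [664.5 150.9] 73.5
narrow sherd rect [530.6 139.1] 79.8 72.4 29.2 mom [530.1 139.5] 81.3
narrow outl rect [529.8 370.3] -75.2 74.2 30.3 mom [528.9 371.5] -73.3
narrow pad rect [528.4 370.1] -81.4 83.8 44.0 mom [528.2 370.2] -81.5
small sherd rect [410.9 130.1] -79.6 47.0 26.5 mom [411.2 130.1] -87.8
small outl rect [639.7  28.5] -88.7 48.8 26.4 mom [639.9  27.8] 82.4
small pad rect [640.6  28.6] 79.4 63.6 39.6 mom [640.6  28.5] 78.9
squat sherd rect [413.  268.6] 25.1 51.3 42.2 mom [412.  266.1] 8.6
squat outl rect [527.3 265.8] 1.2 51.0 42.8 mom [524.9 265.1] -5.6
squat pad rect [526.4 263.2] -8.9 64.0 53.4 mom [526.3 263.2] -8.6
```

View pics/masks.png

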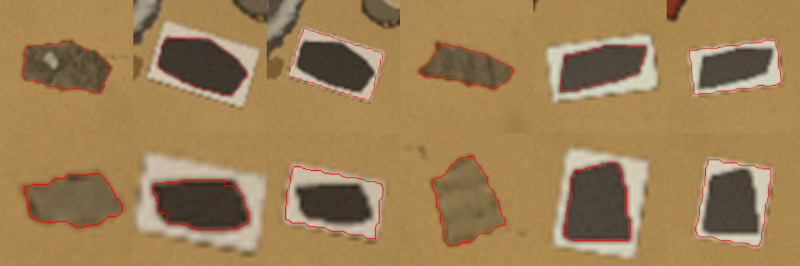

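```bash
cat > g.py <<'E'
from h import *
def go(x,y,yaw,z=None):   # prints turn then tool-frame shift; x,y,z mm, yaw of closing axis deg (mod 180)
    s=robot.read_state();p=s["tool_pos"]*1000;Q=R.from_rotvec(s["orientation"])
    ty=Q.apply([0,1,0]);a=np.degrees(np.arctan2(ty[1],ty[0]));d=(yaw-a+90)%180-90
    Q2=Q*R.from_rotvec([0,0,-np.radians(d)])
    sh=Q2.inv().apply(np.array([x,y,p[2] if z is None else z])-p)
    print("t",round(s["t"],2),"pos",p.round(1),"yaw",a.round(1),"q6",s["q"][5].round(2),"| turn toolz",round(-d,1),"then shift",sh.round(1),"open",s["opening"]*1000,"F",s["force"].round(1))
E
python3 - <<'E'
from g import *
c=robot.read_camera("top");d=robot.read_camera("side")
rim=[[320,108],[391,110],[355,76],[352,150]]
print("rim",cast(c,rim,.125)); print("side rim",cast(d,[[207,155],[276,155],[240,178],[243,138]],.125)); print("bucket foot side",cast(d,[[243,206]],0))
print("bottle foot",cast(d,[[203,152],[238,152],[220,158]],0),"small bottle",cast(d,[[258,138]],0))
print("box corner",cast(c,[[458,193],[458,300]],.075),"loupe",cast(c,[[461,187]],.02),"bowl left",cast(c,[[562,130]],.1))
go(436,370,-5,60)
E
```

```text
rim [[0.71146148 0.3630653 ]
 [0.71070126 0.20980962]
 [0.78599764 0.28821781]
 [0.62018579 0.29322892]]
side rim [[0.78336727 0.3154554 ]
 [0.62839203 0.30053317]
 [0.68384358 0.40163409]
 [0.72447474 0.22547263]]
bucket foot side [[0.7110813  0.33493873]]
bottle foot [[0.89889777 0.08608355]
 [0.79521423 0.07608165]
 [0.83747475 0.11600752]] small bottle [[ 0.75670888 -0.01937515]]
box corner [[0.54048032 0.051165  ]
 [0.3071413  0.0573756 ]] loupe [[0.56393771 0.02363218]] bowl left [[ 0.68321136 -0.17609766]]
t 0.3 pos [230.7 553.7 218.3] yaw 67.4 q6 -0.09 | turn toolz 72.4 then shift [-165.   220.6  158.3] open 92.47556363452419 F [-0.9  0.2  0.3]
```

>>> {"api": "play_rows", "payload": {
  "deltas": [0,0,0,7,62,0,0,0,7,62,0,0,0,7,62,0,0,0,7,62,0,0,0,7,62,0,0,0,7,62,0,0,0,7,62,0,0,0,7,62,0,0,0,7,62,0,0,0,7,62],
  "newtons": 15
}}

```text
t: 1.13
tool_pos: [0.2307, 0.5538, 0.2185]
orientation: [2.278, 2.163, -0.0]
force: [-0.1, 0.2, 0.4]
opening: 0.0621
gripper_force: 0.0
```

Run:
```python
from g import *
go(436,370,-5,60)
```

```text
t 1.13 pos [230.7 553.8 218.5] yaw -3.0 q6 1.14 | turn toolz 2.0 then shift [-165.2  220.5  158.5] open 62.05365370912789 F [-0.1  0.2  0.4]
```

>>> {"api": "play_rows", "payload": {
  "deltas": [0,0,0,2,62,-23.6,31.5,0,0,62,-23.6,31.5,0,0,62,-23.6,31.5,0,0,62,-23.6,31.5,0,0,62,-23.6,31.5,0,0,62,-23.6,31.5,0,0,62,-23.6,31.5,0,0,62,0,0,40,0,62,0,0,40,0,62]
}}

```text
t: 1.97
tool_pos: [0.4415, 0.371, 0.1412]
orientation: [2.313, 2.124, 0.012]
force: [0.2, 0.1, -1.5]
opening: 0.0621
gripper_force: 0.0
```

>>> {"api": "play_rows", "payload": {
  "deltas": [0,0,40,0,62,0,0,0,0,62]
}}

```text
t: 2.13
tool_pos: [0.4324, 0.3673, 0.0894]
orientation: [-2.309, -2.128, 0.022]
force: [-0.4, -0.8, -1.9]
opening: 0.062
gripper_force: 0.0
```

Run:
```python
from g import *
go(436,370,-5,4)
c=robot.read_camera("top");d=robot.read_camera("side")
print("bottle base",cast(c,[[472,121],[480,118]],0),cast(d,[[250,137],[265,137]],0))
a=cv2.resize(c["pixels"][190:290,280:400],(480,400));b=cv2.resize(d["pixels"][160:260,300:420],(480,400))
cv2.imwrite("pics/a1.png",cv2.resize(np.hstack([a,b]),(800,333)))
```

```text
t 2.13 pos [432.4 367.3  89.4] yaw -4.7 q6 0.7 | turn toolz 0.3 then shift [ 3.7  4.3 85.4] open 62.0058621520389 F [-0.4 -0.8 -1.9]
bottle base [[ 0.73493953 -0.01597043]
 [ 0.74319111 -0.03629905]] [[ 0.78375416 -0.02376669]
 [ 0.73602555 -0.02841699]]
```

View pics/a1.png

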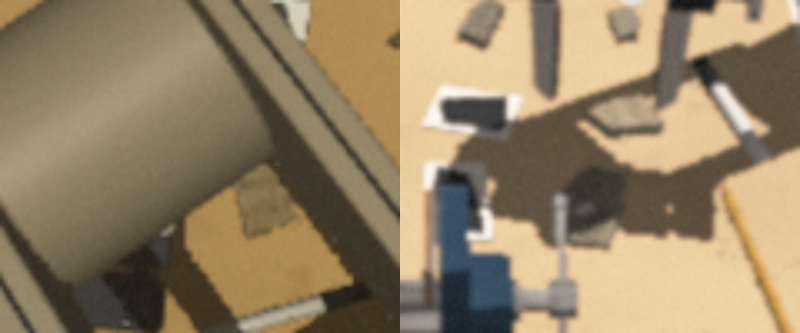

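The fingers straddle the large sherd in both views, and it lies in the arm's shadow in the side view. I'll let the arm settle, then descend.

>>> {"api": "play_rows", "payload": {
  "deltas": [0,0,25,0,62,0,0,20,0,62,0,0,0,0,62,0,0,0,0,62,0,0,0,0,62]
}}

```text
t: 2.65
tool_pos: [0.4389, 0.3729, 0.057]
orientation: [2.308, 2.13, 0.007]
force: [-0.1, -0.1, 0.4]
opening: 0.0619
gripper_force: 0.0
```

Run:
```python
from g import *
go(436,370,-5,4)
```

```text
t 2.65 pos [438.9 372.9  57. ] yaw -4.6 q6 0.7 | turn toolz 0.4 then shift [-3.3 -2.8 53. ] open 61.94917875492604 F [-0.1 -0.1  0.4]
```

>>> {"api": "play_rows", "payload": {
  "deltas": [-3.3,-2.8,15,0,62,0,0,15,0,62,0,0,12,0,62,0,0,8,0,62,0,0,3,0,62,0,0,0,0,62,0,0,0,0,62]
}}

```text
t: 3.23
tool_pos: [0.4347, 0.3688, 0.0014]
orientation: [2.309, 2.13, 0.002]
force: [0.4, 0.4, 1.0]
opening: 0.0617
gripper_force: 0.0
```

>>> {"api": "play_rows", "payload": {
  "deltas": [0,0,0,0,55,0,0,0,0,51,0,0,0,0,47,0,0,0,0,43,0,0,0,0,39,0,0,0,0,30,0,0,0,0,30,0,0,0,0,30]
}}

```text
t: 3.9
tool_pos: [0.4345, 0.3686, 0.0011]
orientation: [2.309, 2.13, 0.001]
force: [-1.8, -0.8, 5.8]
opening: 0.0459
gripper_force: 15.0
```

Run:
```python
from g import *
go(436,370,-17,160)
```

```text
t 3.9 pos [434.5 368.6   1.1] yaw -4.6 q6 0.69 | turn toolz 12.4 then shift [   1.9    1.1 -158.9] open 45.91244336551633 F [-1.8 -0.8  5.8]
```

>>> {"api": "play_rows", "payload": {
  "deltas": [0,0,-8,0,30,0,0,-15,0,30,0,0,-25,0,30,0,0,-30,0,30,0,0,-30,0,30,0,0,-30,0,30,0,0,-22,0,30,0,0,0,6.2,30,0,0,0,6.2,30,0,0,0,0,30]
}}

```text
t: 4.73
tool_pos: [0.4342, 0.3684, 0.1613]
orientation: [2.531, 1.862, 0.001]
force: [-0.5, -1.3, -0.9]
opening: 0.0464
gripper_force: 15.0
```

Run:
```python
from g import *
go(664,149.5,-17)
```

```text
t 4.73 pos [434.2 368.4 161.3] yaw -17.3 q6 0.92 | turn toolz -0.3 then shift [-1.421e+02  2.837e+02  1.000e-01] open 46.42858269614874 F [-0.5 -1.3 -0.9]
```

>>> {"api": "play_rows", "payload": {
  "deltas": [-6,12,0,0,30,-12,24,0,0,30,-15,30,0,0,30,-17,34,0,0,30,-19,38,0,0,30,-19,38,0,0,30,-17,34,0,0,30,-16,32,0,0,30,-12,24,0,0,30,-9,18,0,0,30]
}}

```text
t: 5.57
tool_pos: [0.6644, 0.1469, 0.1595]
orientation: [2.524, 1.871, -0.003]
force: [-0.1, 0.7, -1.1]
opening: 0.046
gripper_force: 15.0
```

>>> {"api": "play_rows", "payload": {
  "deltas": [0,0,30,0,30,0,0,30,0,30,0,0,30,0,30,0,0,30,0,30,0,0,10,0,30,0,0,0,0,30,0,0,0,0,30]
}}

```text
t: 6.15
tool_pos: [0.6589, 0.1492, 0.0268]
orientation: [-2.519, -1.869, 0.014]
force: [-10.8, -1.2, -4.6]
opening: 0.0462
gripper_force: 15.0
```

Run:
```python
from g import *
go(664,149.5,-17,4)
```

```text
t 6.15 pos [658.9 149.2  26.8] yaw -16.9 q6 0.44 | turn toolz 0.1 then shift [ 1.9  5.  22.7] open 46.173304187383415 F [-10.8  -1.2  -4.6]
```

>>> {"api": "play_rows", "payload": {
  "deltas": [0,0,0,0,30,0,0,0,0,30,0,0,0,0,30]
}}

```text
t: 6.4
tool_pos: [0.6591, 0.1494, 0.0278]
orientation: [-2.52, -1.87, 0.013]
force: [-10.9, -1.5, -5.9]
opening: 0.0462
gripper_force: 15.0
```

Run:
```python
from g import *
go(664,149.5,-17,4)
```

```text
t 6.4 pos [659.1 149.4  27.8] yaw -16.8 q6 0.44 | turn toolz 0.2 then shift [ 1.7  4.8 23.8] open 46.16460422015306 F [-10.9  -1.5  -5.9]
```

A steady contact of about 11 N towards -x means something on the far side is touching. I'll back up a little and look.

Run:
```python
from g import *
c=robot.read_camera("top");d=robot.read_camera("side")
a=cv2.resize(c["pixels"][60:200,340:508],(480,400),interpolation=cv2.INTER_CUBIC);b=cv2.resize(d["pixels"][60:200,180:348],(480,400),interpolation=cv2.INTER_CUBIC)
cv2.imwrite("pics/a2.png",cv2.resize(np.hstack([a,b]),(800,333)))
print(robot.read_state()["wrist_torque"])
```

```text
[-0.20969966  1.23534022 -0.09884009]
```

View pics/a2.png

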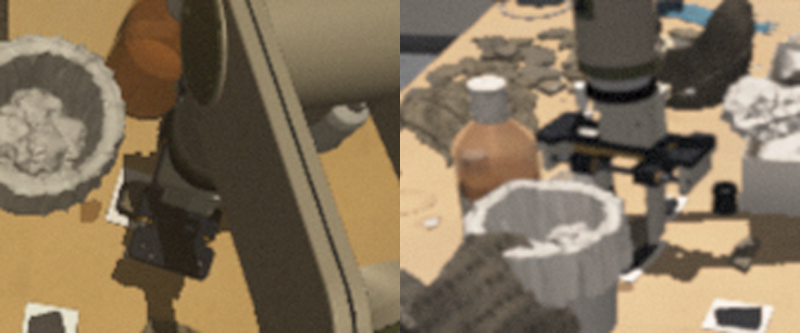

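Fitting the foot ray in the earlier top picture puts the brown bottle's near wall at x≈0.759, y≈0.156. The gripper body's far end touches it. So I'll set the large sherd down a little short on its pad, clear of the bottle, and later nudge it over from the near side with closed fingers, where the body is well clear.

>>> {"api": "play_rows", "payload": {
  "deltas": [0,-5,-5,0,30,0,-5,0,0,30,0,0,0,0,30,0,0,0,0,30]
}}

```text
t: 6.83
tool_pos: [0.6541, 0.1536, 0.0367]
orientation: [2.524, 1.869, 0.002]
force: [-0.1, -0.2, -1.4]
opening: 0.0461
gripper_force: 15.0
```

Run:
```python
from g import *
go(654.5,149.5,-17,6)
```

```text
t 6.83 pos [654.1 153.6  36.7] yaw -17.0 q6 0.45 | turn toolz 0.0 then shift [-3.8  1.6 30.7] open 46.056046013563574 F [-0.1 -0.2 -1.4]
```

>>> {"api": "play_rows", "payload": {
  "deltas": [-3.8,0.5,10,0,30,0,0,10,0,30,0,0,6,0,30,0,0,3,0,30,0,0,0,0,30,0,0,0,0,30]
}}

```text
t: 7.33
tool_pos: [0.6525, 0.1497, 0.006]
orientation: [-2.525, -1.868, 0.001]
force: [0.1, 0.1, -1.7]
opening: 0.0462
gripper_force: 15.0
```

Run:
```python
from g import *
go(654.5,149.5,-17,4)
```

```text
t 7.33 pos [652.5 149.7   6. ] yaw -17.0 q6 0.45 | turn toolz -0.0 then shift [0.4 2.  2. ] open 46.20775711934809 F [ 0.1  0.1 -1.7]
```

>>> {"api": "play_rows", "payload": {
  "deltas": [0,2,0.7,0,30,0,0,0.7,0,30,0,0,0.6,0,30,0,0,0,0,30]
}}

```text
t: 7.67
tool_pos: [0.6548, 0.1492, 0.0047]
orientation: [2.526, 1.868, 0.0]
force: [1.3, 0.0, -0.3]
opening: 0.0458
gripper_force: 15.0
```

>>> {"api": "play_rows", "payload": {
  "deltas": [0,0,0,0,48,0,0,0,0,50,0,0,0,0,53,0,0,0,0,57,0,0,0,0,61,0,0,0,0,61,0,0,-15,0,61,0,0,-30,0,61,0,0,-40,0,61,0,0,-40,0,61]
}}

```text
t: 8.5
tool_pos: [0.6536, 0.149, 0.1309]
orientation: [-2.525, -1.868, 0.003]
force: [0.8, -0.2, 0.1]
opening: 0.0608
gripper_force: 0.0
```

Run:
```python
from g import *
go(530,139.5,-17,100)
```

```text
t 8.5 pos [653.6 149.  130.9] yaw -17.0 q6 0.44 | turn toolz -0.0 then shift [ -45.2 -115.4   31.2] open 60.75131535936084 F [ 0.8 -0.2  0.1]
```

>>> {"api": "play_rows", "payload": {
  "deltas": [-9,-23,0,0,46,-12,-31,0,0,46,-12,-31,0,0,46,-12.2,-30.4,0,0,46,0,0,20,0,46,0,0,30,0,46,0,0,20,0,46,0,0,0,0,46,0,0,0,0,46,0,0,0,0,46]
}}

```text
t: 9.33
tool_pos: [0.5323, 0.1399, 0.0616]
orientation: [2.525, 1.868, 0.003]
force: [0.7, 1.0, -0.3]
opening: 0.0461
gripper_force: 0.0
```

Run:
```python
from g import *
go(530,139.5,-17,4)
```

```text
t 9.33 pos [532.3 139.9  61.6] yaw -17.0 q6 0.46 | turn toolz -0.0 then shift [-1.1 -2.2 57.6] open 46.05273304389616 F [ 0.7  1.  -0.3]
```

>>> {"api": "play_rows", "payload": {
  "deltas": [-1,-2,20,0,46,0,0,18,0,46,0,0,12,0,46,0,0,6,0,46,0,0,0,0,46,0,0,0,0,46]
}}

```text
t: 9.83
tool_pos: [0.5295, 0.1394, 0.0044]
orientation: [2.525, 1.868, 0.001]
force: [0.3, 0.2, 0.7]
opening: 0.0458
gripper_force: 0.0
```

>>> {"api": "play_rows", "payload": {
  "deltas": [0,0,0,0,42,0,0,0,0,38,0,0,0,0,34,0,0,0,0,31,0,0,0,0,28,0,0,0,0,24,0,0,0,0,15,0,0,0,0,15]
}}

```text
t: 10.5
tool_pos: [0.5292, 0.1394, 0.004]
orientation: [2.525, 1.868, 0.001]
force: [0.5, -0.9, 2.5]
opening: 0.0277
gripper_force: 14.9
```

Run:
```python
from g import *
go(528,370,8.6,165)
```

```text
t 10.5 pos [529.2 139.4   4. ] yaw -17.0 q6 0.46 | turn toolz -25.6 then shift [ 228.2   33.4 -161. ] open 27.746103161920978 F [ 0.5 -0.9  2.5]
```

>>> {"api": "play_rows", "payload": {
  "deltas": [0,0,-8,0,15,0,0,-15,0,15,0,0,-25,0,15,0,0,-30,0,15,0,0,-30,-6,15,0,0,-30,-6,15,0,0,-22,-6,15,0,0,0,-6,15,0,0,0,-6,15,0,0,0,0,15]
}}

```text
t: 11.33
tool_pos: [0.529, 0.1394, 0.1646]
orientation: [1.95, 2.463, 0.001]
force: [-0.4, -0.3, -1.7]
opening: 0.0274
gripper_force: 14.9
```

Run:
```python
from g import *
go(528,370,13)
```

```text
t 11.33 pos [529.  139.4 164.6] yaw 13.3 q6 -0.07 | turn toolz 0.3 then shift [224.9  50.9   0. ] open 27.434693583252933 F [-0.4 -0.3 -1.7]
```

>>> {"api": "play_rows", "payload": {
  "deltas": [11,2.5,0,0,15,20,4.5,0,0,15,27,6,0,0,15,32,7,0,0,15,35,8,0,0,15,35,8,0,0,15,28,6.4,0,0,15,20,4.5,0,0,15,12,3,0,0,15,4.9,1,0,0,15]
}}

```text
t: 12.17
tool_pos: [0.527, 0.372, 0.1628]
orientation: [-1.956, -2.457, 0.002]
force: [0.2, -0.3, -0.6]
opening: 0.0277
gripper_force: 14.9
```

>>> {"api": "play_rows", "payload": {
  "deltas": [0,0,30,0,15,0,0,30,0,15,0,0,30,0,15,0,0,25,0,15,0,0,10,0,15,0,0,0,0,15,0,0,0,0,15,0,0,0,0,15]
}}

```text
t: 12.83
tool_pos: [0.5295, 0.3704, 0.041]
orientation: [1.956, 2.457, 0.005]
force: [1.1, 0.6, -0.1]
opening: 0.0275
gripper_force: 14.9
```

Run:
```python
from g import *
go(528,370,13,7.5)
```

```text
t 12.83 pos [529.5 370.4  41. ] yaw 12.9 q6 0.31 | turn toolz -0.1 then shift [-0.1 -1.7 33.5] open 27.50460856272076 F [ 1.1  0.6 -0.1]
```

>>> {"api": "play_rows", "payload": {
  "deltas": [0,-1.5,12,0,15,0,0,10,0,15,0,0,6,0,15,0,0,2,0,15,0,0,1,0,15,0,0,0,0,15,0,0,0,0,15]
}}

```text
t: 13.42
tool_pos: [0.5266, 0.3697, 0.0076]
orientation: [1.956, 2.458, 0.0]
force: [0.5, -0.0, -0.4]
opening: 0.0276
gripper_force: 14.9
```

>>> {"api": "play_rows", "payload": {
  "deltas": [0,0,0.5,0,15,0,0,0.5,0,15,0,0,0,0,15,0,0,0,0,15]
}}

```text
t: 13.75
tool_pos: [0.5268, 0.3697, 0.007]
orientation: [1.956, 2.458, 0.001]
force: [0.1, 0.2, 1.3]
opening: 0.0272
gripper_force: 14.9
```

>>> {"api": "play_rows", "payload": {
  "deltas": [0,0,0,0,30,0,0,0,0,33,0,0,0,0,37,0,0,0,0,41,0,0,0,0,42,0,0,-15,0,42,0,0,-30,0,42,0,0,-40,0,42,0,0,-40,0,42,0,0,-10,0,42]
}}

```text
t: 14.58
tool_pos: [0.53, 0.3717, 0.1514]
orientation: [1.953, 2.455, 0.017]
force: [2.0, 0.5, 1.5]
opening: 0.042
gripper_force: 0.0
```

Run:
```python
from g import *
go(414,265,102,100)
```

```text
t 14.58 pos [530.  371.7 151.4] yaw 13.0 q6 0.31 | turn toolz -89.0 then shift [136.2 -80.4  49.7] open 41.978008248635696 F [2.  0.5 1.5]
```

>>> {"api": "play_rows", "payload": {
  "deltas": [0,0,0,-7,56,0,0,0,-7,56,0,0,0,-7,56,0,0,0,-7,56,0,0,0,-7,56,0,0,0,-7,56,0,0,0,-7,56,0,0,0,-7,56,0,0,0,-7,56,0,0,0,-7,56]
}}

```text
t: 15.42
tool_pos: [0.5267, 0.3697, 0.1429]
orientation: [0.183, 3.135, 0.001]
force: [-0.3, 0.1, 0.2]
opening: 0.0562
gripper_force: 0.0
```

>>> {"api": "play_rows", "payload": {
  "deltas": [0,0,0,-7,56,0,0,0,-7,56,0,0,0,-5,56,26,-15,0,0,56,28,-16,0,0,56,28,-16,0,0,56,28,-16,0,0,56,24,-15,40,0,56,0,0,40,0,56]
}}

```text
t: 16.17
tool_pos: [0.4151, 0.2677, 0.071]
orientation: [-0.327, 3.118, 0.003]
force: [0.5, -0.9, -1.0]
opening: 0.0561
gripper_force: 0.0
```

>>> {"api": "play_rows", "payload": {
  "deltas": [0,0,0,0,56,0,0,0,0,56,0,0,0,0,56]
}}

```text
t: 16.42
tool_pos: [0.4162, 0.2693, 0.07]
orientation: [-0.328, 3.122, 0.001]
force: [-0.4, -0.1, 0.7]
opening: 0.0561
gripper_force: 0.0
```

Run:
```python
from g import *
go(414,265,102,6)
```

```text
t 16.42 pos [416.2 269.3  70. ] yaw 102.0 q6 -1.31 | turn toolz -0.0 then shift [ 3.1 -3.8 64. ] open 56.10806030330736 F [-0.4 -0.1  0.7]
```

>>> {"api": "play_rows", "payload": {
  "deltas": [2,-3.5,20,0,56,0,0,18,0,56,0,0,15,0,56,0,0,8,0,56,0,0,3,0,56,0,0,0,0,56,0,0,0,0,56]
}}

```text
t: 17.0
tool_pos: [0.4147, 0.2653, 0.0051]
orientation: [-0.328, 3.123, 0.001]
force: [0.1, -0.1, 0.4]
opening: 0.0561
gripper_force: 0.0
```

>>> {"api": "play_rows", "payload": {
  "deltas": [0,0,0,0,52,0,0,0,0,48,0,0,0,0,44,0,0,0,0,41,0,0,0,0,38,0,0,0,0,34,0,0,0,0,25,0,0,0,0,25]
}}

```text
t: 17.67
tool_pos: [0.4136, 0.2648, 0.0039]
orientation: [-0.328, 3.124, 0.0]
force: [-0.7, -0.4, 3.0]
opening: 0.0385
gripper_force: 14.3
```

Run:
```python
from g import *
go(526.4,263.2,81.3,120)
```

```text
t 17.67 pos [413.6 264.8   3.9] yaw 102.0 q6 -1.32 | turn toolz 20.7 then shift [-111.8   15.6 -116.1] open 38.53973303532773 F [-0.7 -0.4  3. ]
```

>>> {"api": "play_rows", "payload": {
  "deltas": [0,0,-8,0,25,0,0,-15,0,25,0,0,-25,0,25,0,0,-30,0,25,0,0,0,7,25,0,0,0,7,25,0,0,0,6.5,25,0,0,0,0,25]
}}

```text
t: 18.33
tool_pos: [0.4136, 0.2645, 0.0822]
orientation: [0.242, 3.132, 0.0]
force: [-0.2, -0.3, -1.3]
opening: 0.0379
gripper_force: 14.3
```

Run:
```python
from g import *
go(526.4,263.2,81.3,120)
```

```text
t 18.33 pos [413.6 264.5  82.2] yaw 81.2 q6 -0.95 | turn toolz -0.1 then shift [-111.8   15.8  -37.8] open 37.90043438737561 F [-0.2 -0.3 -1.3]
```

>>> {"api": "play_rows", "payload": {
  "deltas": [-12,2,0,0,25,-20,3,0,0,25,-26,3.5,0,0,25,-26,3.5,0,0,25,-18,2.5,0,0,25,-10,1.2,15,0,25,0,0,20,0,25,0,0,10,0,25,0,0,0,0,25,0,0,0,0,25]
}}

```text
t: 19.17
tool_pos: [0.5253, 0.2631, 0.0358]
orientation: [-0.23, -3.131, 0.002]
force: [-0.9, 0.1, -0.8]
opening: 0.0384
gripper_force: 14.3
```

Run:
```python
from g import *
go(526.4,263.2,81.3,7)
```

```text
t 19.17 pos [525.3 263.1  35.8] yaw 81.6 q6 -1.05 | turn toolz 0.3 then shift [-1.1  0.3 28.8] open 38.39134802580075 F [-0.9  0.1 -0.8]
```

>>> {"api": "play_rows", "payload": {
  "deltas": [-1,0,12,0,25,0,0,10,0,25,0,0,4,0,25,0,0,1.5,0,25,0,0,0.7,0,25,0,0,0,0,25,0,0,0,0,25]
}}

```text
t: 19.75
tool_pos: [0.5278, 0.2635, 0.0088]
orientation: [0.233, 3.132, 0.0]
force: [0.3, -0.1, -0.8]
opening: 0.0386
gripper_force: 14.3
```

>>> {"api": "play_rows", "payload": {
  "deltas": [1,0,0.7,0,25,0,0,0.7,0,25,0,0,0.5,0,25,0,0,0,0,25,0,0,0,0,25]
}}

```text
t: 20.17
tool_pos: [0.5267, 0.2636, 0.0069]
orientation: [0.233, 3.133, 0.0]
force: [-1.4, 0.1, 3.5]
opening: 0.0384
gripper_force: 14.3
```

>>> {"api": "play_rows", "payload": {
  "deltas": [0,0,0,0,40,0,0,0,0,43,0,0,0,0,47,0,0,0,0,51,0,0,0,0,52,0,0,-15,0,52,0,0,-30,0,52,0,0,-40,0,52,0,0,-30,0,52,0,0,0,0,52]
}}

```text
t: 21.0
tool_pos: [0.5309, 0.2653, 0.1298]
orientation: [0.232, 3.122, 0.008]
force: [0.4, 0.9, 0.7]
opening: 0.0518
gripper_force: 0.0
```

Run:
```python
from g import *
go(411,130,-1,100)
```

```text
t 21.0 pos [530.9 265.3 129.8] yaw 81.5 q6 -1.05 | turn toolz 82.5 then shift [-137.5 -117.8   27.9] open 51.767335568886935 F [0.4 0.9 0.7]
```

>>> {"api": "play_rows", "payload": {
  "deltas": [0,0,0,7,43,0,0,0,7,43,0,0,0,7,43,0,0,0,7,43,0,0,0,7,43,0,0,0,7,43,0,0,0,7,43,0,0,0,7,43,0,0,0,7,43,0,0,0,7,43]
}}

```text
t: 21.83
tool_pos: [0.5265, 0.2635, 0.1212]
orientation: [-1.995, -2.426, 0.0]
force: [-0.4, -0.4, -0.9]
opening: 0.0428
gripper_force: 0.0
```

>>> {"api": "play_rows", "payload": {
  "deltas": [0,0,0,6.2,43,0,0,0,6.2,43,-27,-23,0,0,43,-27,-23,0,0,43,-27,-23,0,0,43,-27,-23,0,0,43,-27,-23,30,0,43,0,0,30,0,43,0,0,0,0,43,0,0,0,0,43]
}}

```text
t: 22.67
tool_pos: [0.4105, 0.1328, 0.0637]
orientation: [-2.239, -2.202, 0.004]
force: [0.8, 0.8, 0.3]
opening: 0.043
gripper_force: 0.0
```

Run:
```python
from g import *
go(411,130,-1,6)
c=robot.read_camera("top")
import m
for n in("large","narrow","squat"):
    px=m.names[n][1]; m.contour
cv2.imwrite("pics/a3.png",cv2.resize(c["pixels"][120:270,285:485],(800,600),interpolation=cv2.INTER_CUBIC))
```

```text
t 22.67 pos [410.5 132.8  63.7] yaw -1.0 q6 0.21 | turn toolz 0.0 then shift [-2.8  0.7 57.7] open 43.043446344499955 F [0.8 0.8 0.3]
```

View pics/a3.png

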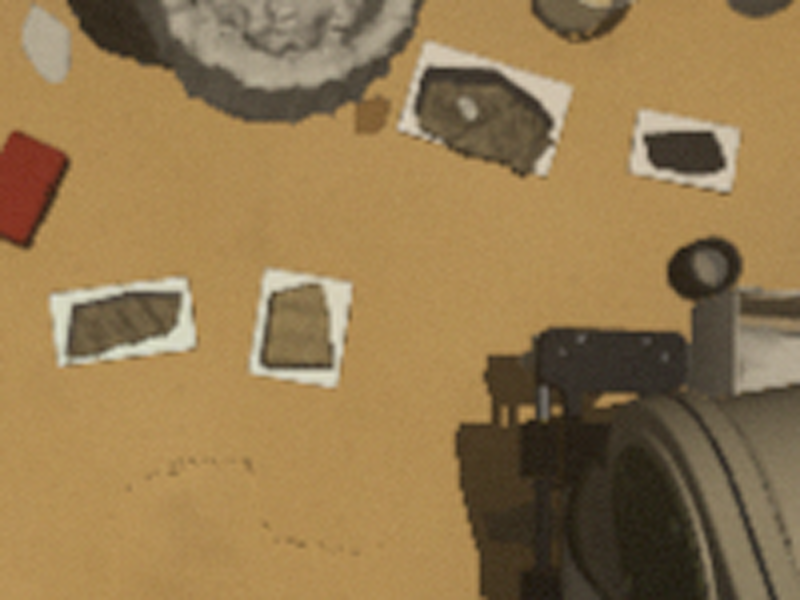

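The narrow sherd at (125,322) and the squat at (300,327) in the crop lie neatly on their outlines. The large at (482,115) has the right angle but sits about 8–10 mm short, as planned. Now I'll take the small one.

>>> {"api": "play_rows", "payload": {
  "deltas": [-2,0,20,0,43,0,0,18,0,43,0,0,12,0,43,0,0,7,0,43,0,0,0,0,43,0,0,0,0,43]
}}

```text
t: 23.22
tool_pos: [0.4129, 0.1317, 0.0087]
orientation: [2.238, 2.204, 0.001]
force: [0.0, -0.8, 0.3]
opening: 0.0428
gripper_force: 0.0
```

>>> {"api": "play_rows", "payload": {
  "deltas": [0,0,0,0,39,0,0,0,0,35,0,0,0,0,31,0,0,0,0,28,0,0,0,0,25,0,0,0,0,21,0,0,0,0,14,0,0,0,0,14]
}}

```text
t: 23.88
tool_pos: [0.4119, 0.1311, 0.0078]
orientation: [2.239, 2.203, 0.0]
force: [-0.5, 0.8, 2.8]
opening: 0.0238
gripper_force: 14.6
```

Run:
```python
from g import *
go(640,28.5,-9)
```

```text
t 23.88 pos [411.9 131.1   7.8] yaw -0.9 q6 0.21 | turn toolz 8.1 then shift [-65.7 241.3   0. ] open 23.79768114308645 F [-0.5  0.8  2.8]
```

The grip is too shallow, with the tips at 7.8 mm on an 11 mm sherd. I'll reopen, go down and regrip.

>>> {"api": "play_rows", "payload": {
  "deltas": [0,0,0,0,27,0,0,0,0,32,0,0,0,0,34,0,0,2,0,34,0,0,2,0,34,0,0,0,0,34,0,0,0,0,30,0,0,0,0,27,0,0,0,0,24,0,0,0,0,20]
}}

```text
t: 24.72
tool_pos: [0.4118, 0.1311, 0.0036]
orientation: [-2.239, -2.204, -0.0]
force: [-0.0, -0.5, -0.2]
opening: 0.0249
gripper_force: 14.7
```

>>> {"api": "play_rows", "payload": {
  "deltas": [0,0,0,0,14,0,0,0,0,14,0,0,-8,0,14,0,0,-15,0,14,0,0,-25,0,14,0,0,-35,0,14,0,0,-35,0,14,0,0,-30,4,14,0,0,-15,4,14,0,0,0,0,14]
}}

```text
t: 25.55
tool_pos: [0.4145, 0.1317, 0.172]
orientation: [2.388, 2.035, 0.011]
force: [0.1, -0.1, -0.9]
opening: 0.0249
gripper_force: 14.7
```

Run:
```python
from g import *
go(640,29,-9)
```

```text
t 25.55 pos [414.5 131.7 172. ] yaw -9.1 q6 0.35 | turn toolz -0.1 then shift [-66.1 238.7   1.7] open 24.89998131779048 F [ 0.1 -0.1 -0.9]
```

>>> {"api": "play_rows", "payload": {
  "deltas": [-3,11,0,0,14,-6,22,0,0,14,-8,30,0,0,14,-10,36,0,0,14,-10,37,0,0,14,-9,34,0,0,14,-8,29,0,0,14,-6,22,0,0,14,-4,13,0,0,14,-1.5,6,0,0,14]
}}

```text
t: 26.38
tool_pos: [0.6392, 0.0279, 0.1646]
orientation: [-2.386, -2.042, 0.003]
force: [-0.2, -0.7, -0.7]
opening: 0.0251
gripper_force: 14.7
```

>>> {"api": "play_rows", "payload": {
  "deltas": [0,0,0,0,14,0,0,30,0,14,0,0,30,0,14,0,0,30,0,14,0,0,30,0,14,0,0,10,0,14,0,0,0,0,14,0,0,0,0,14,0,0,0,0,14]
}}

```text
t: 27.13
tool_pos: [0.6402, 0.0294, 0.0392]
orientation: [2.385, 2.041, 0.004]
force: [0.2, 0.4, -0.7]
opening: 0.0254
gripper_force: 14.7
```

Run:
```python
from g import *
go(640,28.5,-9,7)
```

```text
t 27.13 pos [640.2  29.4  39.2] yaw -8.9 q6 0.12 | turn toolz 0.1 then shift [-0.9 -0.2 32.2] open 25.440596184416968 F [ 0.2  0.4 -0.7]
```

No contact so far. I'll set it down.

>>> {"api": "play_rows", "payload": {
  "deltas": [-0.5,0,12,0,14,0,0,10,0,14,0,0,6,0,14,0,0,2,0,14,0,0,0.7,0,14,0,0,0,0,14,0,0,0,0,14]
}}

```text
t: 27.72
tool_pos: [0.6385, 0.0287, 0.0058]
orientation: [-2.387, -2.042, 0.001]
force: [-1.6, 0.2, 1.6]
opening: 0.025
gripper_force: 14.7
```

>>> {"api": "play_rows", "payload": {
  "deltas": [0,0,0.7,0,14,0,0,0.5,0,14,0,0,0,0,14,0,0,0,0,14]
}}

```text
t: 28.05
tool_pos: [0.6386, 0.0287, 0.0057]
orientation: [-2.387, -2.042, 0.0]
force: [-6.0, -1.1, 10.6]
opening: 0.0247
gripper_force: 14.7
```

>>> {"api": "play_rows", "payload": {
  "deltas": [0,0,-1,0,14,0,0,0,0,14,0,0,0,0,27,0,0,0,0,31,0,0,0,0,35,0,0,0,0,38,0,0,-15,0,38,0,0,-30,0,38,0,0,-40,0,38,0,0,-40,0,38]
}}

```text
t: 28.88
tool_pos: [0.6375, 0.0288, 0.132]
orientation: [-2.386, -2.041, 0.003]
force: [1.4, 0.1, 0.0]
opening: 0.038
gripper_force: 0.0
```

>>> {"api": "play_rows", "payload": {
  "deltas": [0,0,0,0,10,0,-35,0,0,0,0,-35,0,0,0,0,-35,0,0,0,0,-35,0,0,0,0,-35,0,0,0,0,-35,0,0,0,0,0,0,0,0,0,0,0,0,0]
}}

```text
t: 29.63
tool_pos: [0.4301, 0.0616, 0.1314]
orientation: [2.386, 2.042, 0.002]
force: [0.3, -0.3, 0.1]
opening: 0.0002
gripper_force: 0.0
```

Run:
```python
from g import *
import m
c=robot.read_camera("top")
cv2.imwrite("pics/a4.png",cv2.resize(c["pixels"][110:260,285:485],(800,600),interpolation=cv2.INTER_CUBIC))
go(664.6-45*.956,150.9+45*.292,-17)
```

```text
t 29.68 pos [431.7  61.4 132. ] yaw -8.9 q6 0.18 | turn toolz 8.1 then shift [153.7 151.5   0.6] open -0.09884805825489106 F [0.1 0.1 0.6]
```

View pics/a4.png

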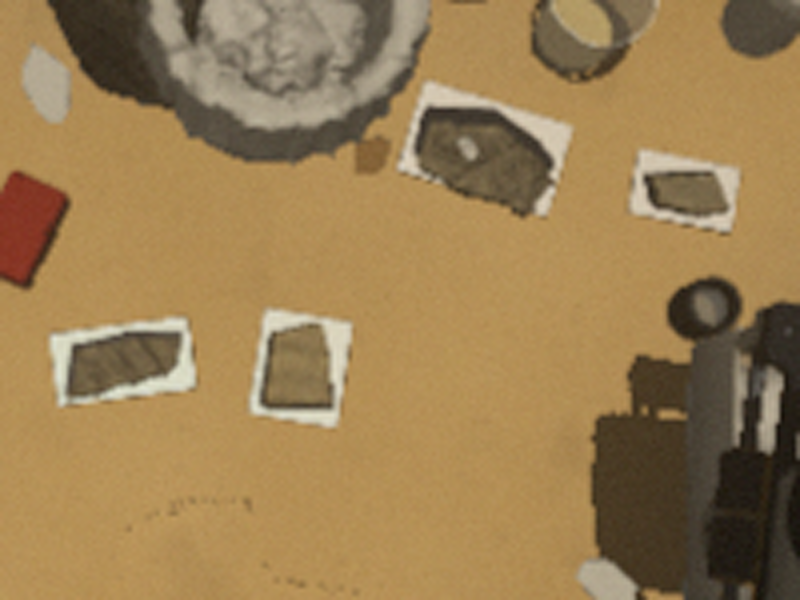

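The small, narrow and squat sherds lie on their outlines. The large at (482,158) is about 9–10 mm short towards -x, with a dark strip showing along its far edge. I'll nudge it with closed fingers from the near side.

>>> {"api": "play_rows", "payload": {
  "deltas": [0,0,0,4,0,0,0,0,4,0,25,19,0,0,0,25,19,0,0,0,25,19,0,0,0,26,20,0,0,0,26,20,0,0,0,26,20,0,0,0,0,0,40,0,0,0,0,40,0,0]
}}

```text
t: 30.52
tool_pos: [0.5945, 0.1755, 0.0536]
orientation: [2.52, 1.869, 0.015]
force: [-0.2, 0.1, -1.2]
opening: 0.0006
gripper_force: 0.0
```

>>> {"api": "play_rows", "payload": {
  "deltas": [0,0,20,0,0,0,0,15,0,0,0,0,0,0,0,0,0,0,0,0,0,0,0,0,0]
}}

```text
t: 30.93
tool_pos: [0.5896, 0.1738, 0.0172]
orientation: [2.524, 1.869, 0.003]
force: [0.6, -0.7, 0.0]
opening: 0.0007
gripper_force: 0.0
```

Run:
```python
from g import *
u=np.array([.956,-.292]);p=np.array([664.6,150.9])
go(*(p-60*u),-17,8)
```

```text
t 30.93 pos [589.6 173.8  17.2] yaw -16.9 q6 0.5 | turn toolz 0.1 then shift [ 0.1 18.4  9.2] open 0.7194699062342959 F [ 0.6 -0.7  0. ]
```

>>> {"api": "play_rows", "payload": {
  "deltas": [0,0,8,0,0,0,6,0,0,0,0,6,0,0,0,0,6,0,0,0,0,3,0,0,0,0,2,0,0,0,0,2,0,0,0,0,2,0,0,0,0,0,0,0,0,0,0,0,0,0]
}}

```text
t: 31.77
tool_pos: [0.6135, 0.1657, 0.0077]
orientation: [-2.524, -1.87, 0.0]
force: [-0.5, 0.4, 0.1]
opening: 0.0009
gripper_force: 0.0
```

```bash
cat > look.py <<'E'
from g import *
import sys
u=np.array([.956,-.292]);p=np.array([664.6,150.9])
go(*(p-40.5*u),-17,8)
c=robot.read_camera("top");d=robot.read_camera("side")
a=cv2.resize(c["pixels"][125:185,375:435],(400,400),interpolation=cv2.INTER_CUBIC);b=cv2.resize(d["pixels"][140:200,250:310],(400,400),interpolation=cv2.INTER_CUBIC)
cv2.imwrite(sys.argv[1],np.hstack([a,b]))
E
python3 look.py pics/a5.png
```

```text
t 31.77 pos [613.5 165.7   7.7] yaw -16.9 q6 0.48 | turn toolz 0.1 then shift [ 0.8 12.8 -0.3] open 0.8541482739541413 F [-0.5  0.4  0.1]
```

View pics/a5.png

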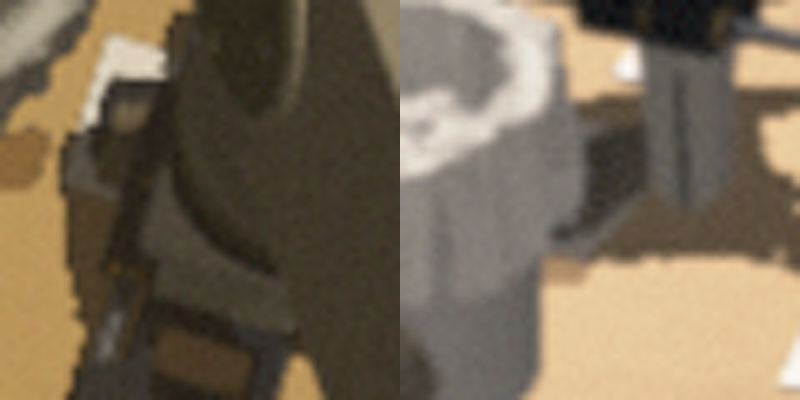

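The fingers taper at the tip and haven't reached the sherd yet. I'll advance gently, then back off and look.

>>> {"api": "play_rows", "payload": {
  "deltas": [0,2,0,0,0,0,2,0,0,0,0,2,0,0,0,0,2,0,0,0,0,2,0,0,0,0,2,0,0,0,0,2,0,0,0,0,2,0,0,0,0,1,0,0,0,0,0,0,0,0]
}}

```text
t: 32.7
tool_pos: [0.63, 0.1607, 0.0077]
orientation: [2.524, 1.87, 0.0]
force: [0.0, 0.1, -0.3]
opening: 0.0004
gripper_force: 0.0
```

>>> {"api": "play_rows", "payload": {
  "deltas": [0,-2,0,0,0,0,-8,0,0,0,0,-40,0,0,0,0,-40,0,0,0,0,-40,0,0,0,-15,-35,0,0,0,-15,-35,0,0,0,0,0,0,0,0]
}}

```text
t: 33.37
tool_pos: [0.4182, 0.1885, 0.0032]
orientation: [-2.519, -1.87, 0.018]
force: [-1.3, -0.3, -1.7]
opening: 0.0008
gripper_force: 0.0
```

```bash
python3 look.py pics/a6.png
```

```text
t 33.37 pos [418.2 188.5   3.2] yaw -16.8 q6 0.6 | turn toolz 0.2 then shift [ 36.1 206.1  -7.2] open 0.8270046334574873 F [-1.3 -0.3 -1.7]
```

View pics/a6.png

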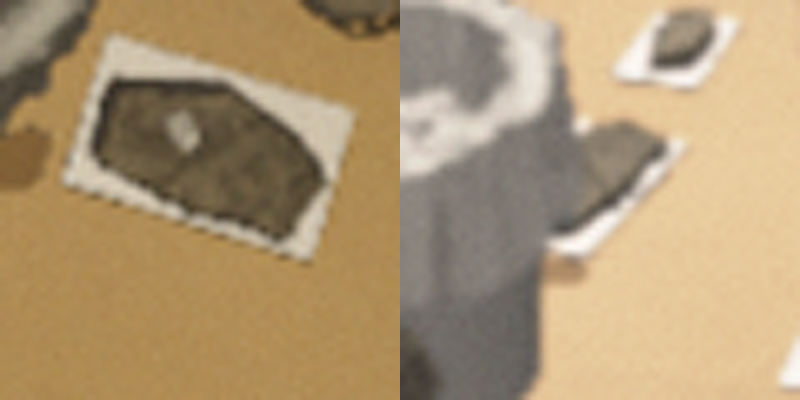

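The large sherd now lies on its outline with an even white border, to within about 3 mm. I'll lift clear and hand in.

>>> {"api": "play_rows", "payload": {
  "deltas": [0,0,-15,0,0,0,0,-30,0,0,0,0,-40,0,0,0,0,-30,0,0,0,0,0,0,0,0,0,0,0,0,0,0,0,0,0,0,0,0,0,0]
}}

```text
t: 34.13
tool_pos: [0.4292, 0.19, 0.1213]
orientation: [-2.524, -1.87, 0.003]
force: [-0.3, 0.8, -0.8]
opening: 0.0
gripper_force: 0.0
```

```bash
python3 -c "
from plant import robot
print(robot.close_job())"
```

```text
the job is handed in; nothing more can be done
None
```

All four sherds lie on their own outlines, the wax block and loupe were left alone, and the job was handed in at about 34 s with no verdict returned; the gripper brushed the fixed brown bottle once at about 11 N, so I nudged the large sherd the last few millimetres into place.

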